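# Slide the tall battery pack into its charging bay and start the charge

## Robot

A 7-joint arm with a two-finger parallel gripper is mounted at the origin on the work surface. World frame = base frame: x ahead of the robot, y to its left, z up, the work surface at z = 0. Lengths are in m, angles in rad, forces in N, time in s.
With the tool pointing down it reaches from about 0.4 to 0.85 m from the base axis. Payload 6.9 kg.
Tool frame: the origin (TCP) lies midway between the tips of the shut fingers; the grasp point (between the pads) lies 19 mm behind it; z points along the fingers, x is the direction in which the jaws open and shut, and the axes are right-handed (so a half turn about z gives the same grasp; the last joint's range is limited). The gripper opens to 85 mm and grips with 20 to 120 N. Pads are 22 mm wide; open, the fingers measure 114 mm over their backs; the gripper's body (76 mm by 85 mm) begins 54 mm behind the grasp point. The pads swing forward as they close: fully open they stand 13 mm farther back than shut.
Start: joints at [-1.024, 0.507, -0.238, 1.5, 0.126, 1.149, -0.155], TCP at [0.267, 0.565, 0.231] pointing down, gripper open.
Joint ranges: [-3.08, 3.08], [-0.24, 2.05], [-1.43, 1.35], [0, 2.5], [-1.52, 4.66], [0.17, 1.96], [-2.89, 2.89]. Speed limits (rad/s): [2.39, 2.39, 3.14, 3.14, 3.14, 3.14, 3.14].

## Interface

Orientations are given as a 3x3 rotation matrix whose columns are the frame's x, y, z axes.
In Python, from plant import ctrl, viewer gives the robot as it stands.
- The arm moves only by the shell command python3 -m inch 'ROWS' [OPENING] [FORCE]. ROWS is JSON, a list of rows, each an object with "slide": the shift along the tool's x, y, z in m, a list of three; "angular": the turn, a rotation vector about the tool's x, y, z in rad, a list of three. A call has 1 to 12 rows; each row shifts and turns the commanded pose from where the row before left it, along the tool's axes as they then stand; what a row does not reach is not made up. A row lasts 1/8 s, in which the tool goes at most 62.5 mm and 10.7 degrees, less where a joint would pass 70% of its speed; a pose out of reach is approached as far as the arm can. A call with a gripper value outside its range is refused whole. OPENING is the finger opening in m, from 0 to 0.0854, set as the call begins (- or left out, the last holds). The fingers move at their own pace and stop on an object; FORCE is the grip in N (left out, the last holds). Time passes only in rows, so rows that do not move let the fingers close. It gives the time, the measured TCP pose, the force and the opening at its end, in the units of the state.
- ctrl.get_state(): the state, without advancing time (a new reading comes with each control period).
- viewer.camera(name): name is "scene" or "top"; returns a dict with "pixels" (384x512x3 uint8, red, green, blue), "mtx" (3x3 intrinsics, pixels), "k1" (the pictures are not rectified: a ray, as slopes to the right and down, at radius r is drawn at 1 + k1 r^2 times it, then the intrinsics apply), "xyz" and "rotation" of the camera in the world. Camera axes: x right, y down, z forward; pixel columns grow to the right and rows downward; lengths in m; the calibration is good to about 2 mm. A picture is of the moment at which its call begins. There is no depth.
- ctrl.job_done(): hands the job in, once; it reports no verdict.
Trained networks look in a picture, given as the dict that the camera call returned (one of the last four; its "shot" number tells which), for a name from the list of things; names that differ only in an ending like _2 or _b are one class to them, and where a whole thing is asked for, a point or a joint stands for the part that bears it (a point fixed in the world has none). Each returns a list of dicts, best first, with "conf" (0 to 1); they miss things now and then, are a little off and sometimes report something else, mostly with a low value. They report only what shows in the picture. A call takes as long as a camera call. They do not tell look-alikes from the thing itself.
- viewer.cut_out(query, picture): "pixels" (384x512 bool, what is visible of it) and "extent" ([left, top, right, bottom] in pixels, round what is visible of it).
- viewer.spot_point(query, picture): "location" ([column, row] in pixels: a listed point, or the origin of a listed thing).
The state is a dict: "time_s": time; "q": joint angles; "qvel": joint speeds; "tau": joint torques, N m; "tool_pos": TCP position; "ee_rot": TCP orientation; "contact_force": force on the tool from outside, world axes, zero at the start; "ft_torque": the same for the moment, N m; "finger_gap": opening from 0.0 (shut) to 1.0 (fully open).
Only numpy, scipy, OpenCV 4.12 (cv2) and the standard library are available. Lean on these libraries where they do the work, as an engineer would, in place of code of your own. Each camera call takes 0.05 s, during which the arm holds its last target. There are 200 camera calls.

## Task

Slide the tall, heavy green battery pack across the bench into the charging bay until it stands square and fully home against the bay's back stop, pushing it low, near its base, in the bottom quarter, so that it slides upright and does not tip; do not grip, lift or carry it. Then press the green button on the black charger pod right down to start the charge, and let go. The button must not be pressed before the pack is home, and the yellow spool, the screwdriver and the white bottle stay where they are.

Things in the scene. Friction and masses are not known exactly. Their poses are not given: they have to be found in the camera images.
- pack: Tall green battery pack, black lid and handle, red latches, loose. 75 mm deep (its x), 130 wide (y), 170 high (handle to 207). 0.68-0.94 kg, centre of mass 85 mm up: pushed along x above some 50 mm it may tip, lower it slides (3-7 N). Origin: centre of underside; x points out of the wide face that meets the stop, roughly towards the bay; push the opposite wide face, at x = -37.5 mm.
- dock: Fixed bay: grey back stop (face at x = +37.5 mm, 14 thick, 164 wide, 70 high) and two aluminium rails 22 mm high, inner faces at y = +-72 mm, from x = -30 to +37; flared lead-ins widen to y = +-97 at x = -72. No floor: the pack slides on the bench. Origin: on the bench, where the pack's origin lies when home; x points into the bay, the way to push; the pack's x is then along it. z up.
- charge_top (a point): Centre of the top of the green push button (30 mm diameter) on a fixed black charger pod (95 x 110 x 45 mm high) that stands behind the back stop. Pressed straight down.
- charge (a joint): Travel of that button, m: 0 up, 0.006 right down (about 5 N); springs back when let go.
- spool: Yellow spool, 64 mm diameter, 30 mm high, standing loose on the bench. Leave alone. Origin: centre of its underside.
- driver: Screwdriver with a red handle, 170 mm long, lying along its x, loose. Leave alone. Origin: at bench height, near its middle.
- bottle: White bottle with a blue cap, 52 mm diameter, 130 mm high, standing loose. Leave alone. Origin: centre of its underside.
Not all that is in view belongs to the job. What is shaped like the part that bears charge_top but blue or orange is not meant.

How it is judged:
By the outcome, as a careful person would: the job done as asked, in the order asked, and still so for the second after the job is handed in, with the robot touching nothing.
It also fails if it takes over 58 s, if anything falls off the work surface, if the arm or the gripper's body presses on something with over 40 N, if the wrist force passes 120 N, or if a joint passes its speed limit or range.

## Working session

There is one attempt and no reset: what is moved stays moved. The work goes in short steps, Python scripts to look and compute and a shell command to move; the robot and the scene stay as the last step left them, time stands still between calls to the robot, and variables do not carry over. Pictures are saved under pics/ and viewed, about 8 in all and at most 12, crops included, and the job is handed in when it is done.

```bash
mkdir -p pics; cat > h.py <<'E'
import numpy as np, cv2
from plant import ctrl, viewer
def ray(p,uv):
    K=np.array(p["mtx"]);a=(uv[0]-K[0,2])/K[0,0];b=(uv[1]-K[1,2])/K[1,1]
    d=np.array([a,b]);u=d.copy()
    for _ in range(30): u=d/(1+p["k1"]*(u@u))
    return np.array(p["rotation"])@np.array([u[0],u[1],1.])
def onz(p,uv,z):
    r=ray(p,uv);c=np.array(p["xyz"]);return c+r*(z-c[2])/r[2]
def proj(p,X):
    v=np.array(p["rotation"]).T@(np.array(X)-np.array(p["xyz"]));u=v[:2]/v[2];u=u*(1+p["k1"]*(u@u))
    K=np.array(p["mtx"]);return np.array([K[0,0]*u[0]+K[0,2],K[1,1]*u[1]+K[1,2]])
def save(p,n,s=1.5): cv2.imwrite("pics/"+n,cv2.resize(p["pixels"][:,:,::-1],None,fx=s,fy=s,interpolation=cv2.INTER_CUBIC))
E
python3 - <<'E'
from h import *
np.set_printoptions(precision=4,suppress=True)
for n in["scene","top"]:
    p=viewer.camera(n);save(p,n+"1.png");print(n,p["xyz"],p["k1"])
    for q in["pack","dock","charge_top","spool","driver","bottle"]:
        for d in viewer.spot_point(q,p)[:3]:
            print(q,round(d["conf"],2),np.round(d["location"],1),onz(p,d["location"],0.05 if q=="charge_top" else 0))
s=ctrl.get_state();print(s["tool_pos"],s["ee_rot"],s["time_s"],s["contact_force"])
E
```

```text
scene [1.1351 0.3456 0.5369] -0.10098815413737594
pack 0.64 [168.9 170.5] [ 0.5049 -0.1623  0.    ]
dock 0.86 [241.8 196.7] [0.5326 0.0411 0.    ]
charge_top 0.52 [311.3 191.8] [0.5252 0.1909 0.05  ]
charge_top 0.48 [402.4 196.5] [0.4755 0.3608 0.05  ]
spool 0.92 [275.4 270.1] [0.6981 0.1814 0.    ]
driver 0.81 [219.3 239.5] [0.6667 0.0556 0.    ]
bottle 0.86 [160.8 219.7] [ 0.6604 -0.0813  0.    ]
top [0.5138 0.1015 0.9246] -0.11724878747995308
pack 0.8 [361.5 212. ] [ 0.5083 -0.1632  0.    ]
charge_top 0.51 [221.6 195.2] [0.5531 0.1866 0.05  ]
charge_top 0.51 [212.6 272.4] [0.3688 0.2096 0.05  ]
charge_top 0.43 [151.1 225.7] [0.4811 0.3586 0.05  ]
spool 0.77 [225.2 138.3] [0.7015 0.1814 0.    ]
driver 0.59 [273.9 145.6] [0.6806 0.0568 0.    ]
driver 0.42 [225.  139.5] [0.6983 0.1819 0.    ]
bottle 0.84 [325.  151.6] [ 0.6636 -0.0736  0.    ]
bottle 0.5 [361.5 211.5] [ 0.5096 -0.1632  0.    ]
[0.2667 0.5652 0.2313] [[ 0.4267  0.9044 -0.    ]
 [ 0.9044 -0.4267 -0.    ]
 [-0.     -0.     -1.    ]] 0.7 [-0.385  -0.2934 -0.637 ]
```

View pics/scene1.png

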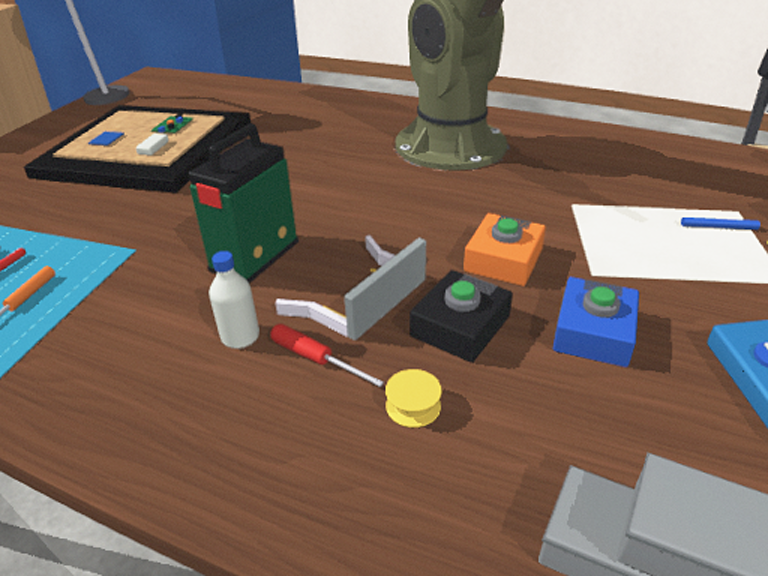

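View pics/top1.png

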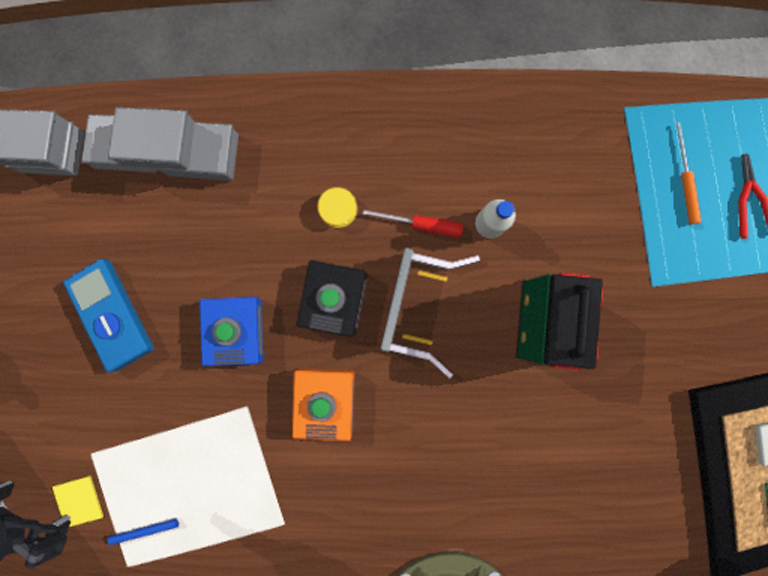

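```bash
cat > fit.py <<'E'
from h import *
from scipy.optimize import minimize
def box(x0,x1,y0,y1,z0,z1): return np.array([[x,y,z] for x in(x0,x1) for y in(y0,y1) for z in(z0,z1)])
PACK=[box(-.0375,.0375,-.065,.065,0,.17),box(-.009,.009,-.04,.04,.17,.207)]
def fl(s): return np.array([[x,y*s,z] for x,y in((-.03,.072),(-.03,.078),(-.072,.097),(-.072,.103)) for z in(0,.022)])
DOCK=[box(.0375,.0515,-.082,.082,0,.07),box(-.03,.0375,.072,.078,0,.022),box(-.03,.0375,-.078,-.072,0,.022),fl(1),fl(-1)]
def xf(P,v):
    c,s=np.cos(v[2]),np.sin(v[2]);return P@np.array([[c,s,0],[-s,c,0],[0,0,1]])+[v[0],v[1],0]
def render(p,parts,v,k=4):
    m=np.zeros((384*k,512*k),np.uint8)
    for P in parts:
        h=cv2.convexHull(np.float32([(proj(p,X)+.5)*k for X in xf(P,v)]))
        cv2.fillConvexPoly(m,np.int32(np.round(h)),255)
    return cv2.resize(m,(512,384),interpolation=cv2.INTER_AREA)/255.
def fit(name,parts,pics,v0):
    ms=[]
    for p in pics:
        d=viewer.cut_out(name,p)
        if d: ms.append((p,d[0]["pixels"].astype(float))); print(name,"conf",round(d[0]["conf"],2),d[0]["pixels"].sum())
    def cost(u):
        v=[u[0]/100,u[1]/100,u[2]/10];return sum(np.abs(render(p,parts,v)-m).sum() for p,m in ms)
    u0=np.array([v0[0]*100,v0[1]*100,v0[2]*10])
    r=minimize(cost,u0,method="Nelder-Mead",options=dict(initial_simplex=u0+np.array([[0,0,0],[2,0,0],[0,2,0],[0,0,2]]),maxiter=150,xatol=.005,fatol=.3))
    v=np.array([r.x[0]/100,r.x[1]/100,r.x[2]/10]);print(name,v.round(4),"deg",np.degrees(v[2]).round(2),"cost",r.fun.round(1));return v
def outline(p,im,parts,v,s,col):
    for P in parts:
        h=cv2.convexHull(np.float32([(proj(p,X)+.5)*s for X in xf(P,v)]));cv2.polylines(im,[np.int32(h)],True,col,1)
E
python3 - <<'E'
from fit import *
ps=[viewer.camera(n) for n in("scene","top")]
d=fit("dock",DOCK,ps,[.535,.04,np.radians(78)])
k=fit("pack",PACK,ps,[.508,-.163,np.radians(85)])
ims=[]
for p,(x,y,w,h) in zip(ps,[(110,60,260,190),(160,110,260,190)]):
    s=3;im=cv2.resize(p["pixels"][:,:,::-1],None,fx=s,fy=s,interpolation=cv2.INTER_CUBIC)
    outline(p,im,DOCK,d,s,(0,255,255));outline(p,im,PACK,k,s,(255,0,255))
    ims.append(im[y*s:(y+h)*s,x*s:(x+w)*s])
cv2.imwrite("pics/fit1.png",cv2.resize(np.vstack(ims),None,fx=.52,fy=.52))
c=d[:2]-k[:2];R=lambda t:np.array([[np.cos(t),-np.sin(t)],[np.sin(t),np.cos(t)]])
print("pack in dock",R(d[2]).T@-c,"dock in pack",R(k[2]).T@c)
# button: triangulate
a=viewer.spot_point("charge_top",ps[0]);b=viewer.spot_point("charge_top",ps[1])
for q in a:
  for r in b:
    A=ray(ps[0],q["location"]);B=ray(ps[1],r["location"]);C0,C1=map(lambda p:np.array(p["xyz"]),ps)
    t=np.linalg.lstsq(np.c_[A,-B],C1-C0,rcond=None)[0];P,Q=C0+A*t[0],C1+B*t[1]
    if np.linalg.norm(P-Q)<.02: print("btn",(P+Q)/2,np.linalg.norm(P-Q))
E
```

```text
dock conf 0.94 2508
dock conf 0.56 885
dock [0.531  0.0419 1.3296] deg 76.18 cost 484.8
pack conf 0.8 5030
pack conf 0.67 3211
pack [ 0.5053 -0.1591  1.5193] deg 87.05 cost 789.3
pack in dock [-0.20134079 -0.02296764] dock in pack [ 0.20205972 -0.01541098]
btn [0.38334815 0.20493479 0.0716248 ] 0.005952281499651494
btn [0.54386558 0.1893211  0.07011373] 0.006037117866988654
btn [0.48881745 0.36322317 0.06950659] 0.010164684742020747
```

View pics/fit1.png

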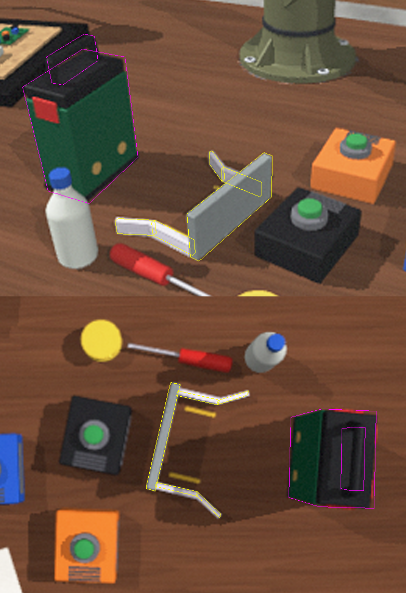

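The overlays sit tightly on the dock and pack. In the top view (1.5x), the black pod's button is at about (330,298), the stop runs (408,252)–(388,350), and the pack's lid is centred at about (568,322). I'll push with the fingers open side by side and the tool tilted 45°, so the two tips touch low and the gripper body stays back.

```bash
python3 -m inch '[{"slide":[0,0,-0.02],"angular":[0,0,0.169]},{"slide":[0,0,-0.02],"angular":[0,0,0.169]},{"slide":[0,0,-0.02],"angular":[0,0,0.169]},{"slide":[0,0,-0.02],"angular":[0,0,0.169]},{"slide":[0,0,-0.02],"angular":[0,0,0.169]},{"slide":[0,0,-0.02],"angular":[0,0,0.169]},{"slide":[0,0,-0.02],"angular":[0,0,0.169]},{"slide":[0,0,0],"angular":[0,0,0]}]' 0.085
cat > rel.py <<'E'
# rel.py x y z yaw(deg, push heading) tilt(deg): shift/turn in the tool's present axes
import sys; from h import *; from scipy.spatial.transform import Rotation as Ro
x,y,z,w,t=map(float,sys.argv[1:]);s=ctrl.get_state();R=np.array(s["ee_rot"]);p=np.array(s["tool_pos"])
w,t=np.radians([w,t]);f=np.array([np.cos(w),np.sin(w),0]);u=np.array([0,0,1.])
Z=f*np.sin(t)-u*np.cos(t);X=np.array([np.sin(w),-np.cos(w),0]);T=np.c_[X,np.cross(Z,X),Z]
np.set_printoptions(precision=4,suppress=True)
print("slide",R.T@(np.array([x,y,z])-p),"angular",Ro.from_matrix(R.T@T).as_rotvec(),"F",np.array(s["contact_force"]),"t",s["time_s"],"pos",p,"heading",np.degrees(np.arctan2(R[1,0],R[0,0]))+90,"tilt",np.degrees(np.arccos(-R[2,2])))
E
python3 rel.py 0.5035 -0.24 0.37 87 0
```

```text
time_s: 2.1
tool_pos: [0.2668, 0.5658, 0.3727]
ee_rot: [[0.999, -0.052, 0.001], [-0.052, -0.999, 0.003], [0.001, -0.003, -1.0]]
contact_force: [-0.6, 0.3, -0.3]
finger_gap: 0.998
slide [0.2781 0.7925 0.0009] angular [-0.0028 -0.0013  0.0006] F [-0.5613  0.3375 -0.2554] t 2.1 pos [0.2668 0.5658 0.3727] heading 87.03217383529656 tilt 0.17546991749524635
```

```bash
python3 -m inch '[{"slide":[0.025,0.045,0],"angular":[0,0,0]},{"slide":[0.025,0.045,0],"angular":[0,0,0]},{"slide":[0.025,0.045,0],"angular":[0,0,0]},{"slide":[0.025,0.045,0],"angular":[0,0,0]},{"slide":[0.025,0.045,0],"angular":[0,0,0]},{"slide":[0.025,0.045,0],"angular":[0,0,0]},{"slide":[0.025,0.045,0],"angular":[0,0,0]},{"slide":[0.025,0.045,0],"angular":[0,0,0]},{"slide":[0.025,0.045,0],"angular":[0,0,0]}]' >/dev/null
python3 -m inch '[{"slide":[0.006,0.045,0],"angular":[0,0,0]},{"slide":[0.006,0.045,0],"angular":[0,0,0]},{"slide":[0.006,0.045,0],"angular":[0,0,0]},{"slide":[0.006,0.045,0],"angular":[0,0,0]},{"slide":[0.006,0.045,0],"angular":[0,0,0]},{"slide":[0.006,0.045,0],"angular":[0,0,0]},{"slide":[0.006,0.045,0],"angular":[0,0,0]},{"slide":[0.006,0.045,0],"angular":[0,0,0]},{"slide":[0.005,0.029,0],"angular":[0,0,0]},{"slide":[0,0,0],"angular":[0,0,0]}]' >/dev/null
python3 -m inch '[{"slide":[0,0,0],"angular":[0.157,0,0]},{"slide":[0,0,0],"angular":[0.157,0,0]},{"slide":[0,0,0],"angular":[0.157,0,0]},{"slide":[0,0,0],"angular":[0.157,0,0]},{"slide":[0,0,0],"angular":[0.157,0,0]},{"slide":[0,0,0],"angular":[0,0,0]}]'
python3 rel.py 0.5035 -0.24 0.012 87 45
```

```text
time_s: 5.22
tool_pos: [0.5016, -0.2434, 0.3681]
ee_rot: [[0.998, -0.042, 0.036], [-0.055, -0.704, 0.708], [-0.004, -0.709, -0.705]]
contact_force: [-0.4, 0.2, 0.1]
finger_gap: 0.994
slide [0.0033 0.2499 0.2536] angular [-0.0026  0.0014 -0.0048] F [-0.3575  0.1637  0.0505] t 5.225 pos [ 0.5016 -0.2434  0.3681] heading 86.85909734425427 tilt 45.15080885226801
```

```bash
python3 -m inch '[{"slide":[0,0.03,0.03],"angular":[0,0,0]},{"slide":[0,0.03,0.03],"angular":[0,0,0]},{"slide":[0,0.03,0.03],"angular":[0,0,0]},{"slide":[0,0.03,0.03],"angular":[0,0,0]},{"slide":[0,0.03,0.03],"angular":[0,0,0]},{"slide":[0,0.03,0.03],"angular":[0,0,0]},{"slide":[0,0.03,0.03],"angular":[0,0,0]},{"slide":[0,0.018,0.018],"angular":[0,0,0]},{"slide":[0.003,0.01,0.01],"angular":[0,0,0]},{"slide":[0,0,0],"angular":[0,0,0]}]'
python3 - <<'E'
from h import *
p=viewer.camera("scene");save(p,"s2.png",1.2);q=viewer.camera("top");save(q,"t2.png",1.2)
a=cv2.imread("pics/s2.png")[:300];b=cv2.imread("pics/t2.png")[100:400];cv2.imwrite("pics/st2.png",np.vstack([a,b]))
E
python3 rel.py 0.5035 -0.20 0.012 87 45
```

```text
time_s: 6.48
tool_pos: [0.5057, -0.2423, 0.0348]
ee_rot: [[0.999, -0.036, 0.037], [-0.052, -0.707, 0.706], [0.0, -0.707, -0.708]]
contact_force: [-0.4, -0.2, -0.1]
finger_gap: 0.994
slide [-0.0046 -0.0136  0.0471] angular [ 0.0018 -0.0012  0.001 ] F [-0.2857 -0.8069  0.2308] t 6.575 pos [ 0.5058 -0.2431  0.0358] heading 86.99090314158228 tilt 44.89933221111333
```

View pics/st2.png

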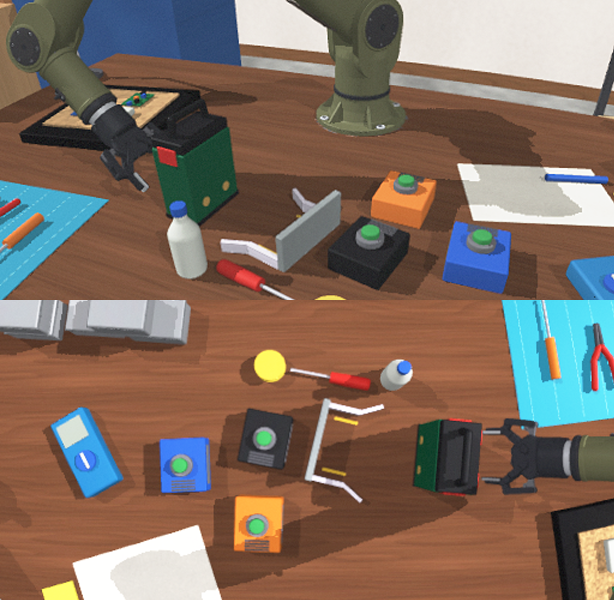

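```bash
python3 -m inch '[{"slide":[-0.002,0.008,0.008],"angular":[0,0,0]},{"slide":[-0.002,0.008,0.008],"angular":[0,0,0]},{"slide":[0,-0.007,0.007],"angular":[0,0,0]},{"slide":[0,-0.007,0.007],"angular":[0,0,0]},{"slide":[0,-0.007,0.007],"angular":[0,0,0]},{"slide":[0,-0.004,0.004],"angular":[0,0,0]},{"slide":[0,-0.002,0.002],"angular":[0,0,0]},{"slide":[0,0,0],"angular":[0,0,0]}]'
python3 -m inch '[{"slide":[0,-0.002,0.002],"angular":[0,0,0]},{"slide":[0,-0.002,0.002],"angular":[0,0,0]},{"slide":[0,-0.002,0.002],"angular":[0,0,0]},{"slide":[0,-0.002,0.002],"angular":[0,0,0]},{"slide":[0,-0.002,0.002],"angular":[0,0,0]},{"slide":[0,-0.002,0.002],"angular":[0,0,0]}]'
```

```text
time_s: 7.58
tool_pos: [0.5033, -0.2043, 0.0122]
ee_rot: [[0.999, -0.037, 0.037], [-0.053, -0.707, 0.706], [0.0, -0.707, -0.708]]
contact_force: [-0.5, -0.8, -0.0]
finger_gap: 0.996
time_s: 8.32
tool_pos: [0.5041, -0.1878, 0.012]
ee_rot: [[0.999, -0.038, 0.038], [-0.053, -0.707, 0.705], [0.0, -0.706, -0.708]]
contact_force: [0.7, -4.4, 0.8]
finger_gap: 0.999
```

```bash
python3 -m inch '[{"slide":[-0.0003,-0.003,0.003],"angular":[0,0,0]},{"slide":[-0.0003,-0.003,0.003],"angular":[0,0,0]},{"slide":[-0.0003,-0.003,0.003],"angular":[0,0,0]},{"slide":[-0.0003,-0.003,0.003],"angular":[0,0,0]},{"slide":[-0.0003,-0.003,0.003],"angular":[0,0,0]},{"slide":[-0.0003,-0.003,0.003],"angular":[0,0,0]},{"slide":[-0.0003,-0.003,0.003],"angular":[0,0,0]},{"slide":[-0.0003,-0.003,0.003],"angular":[0,0,0]},{"slide":[-0.0003,-0.003,0.003],"angular":[0,0,0]},{"slide":[-0.0003,-0.003,0.003],"angular":[0,0,0]},{"slide":[-0.0003,-0.003,0.003],"angular":[0,0,0]}]'
cat > look.py <<'E'
import sys; from fit import *
n=sys.argv[1];v0=[float(a) for a in sys.argv[2:5]];D=np.array([.531,.0419,1.3296])
ps=[viewer.camera(c) for c in("scene","top")]
k=fit("pack",PACK,ps,v0);s=ctrl.get_state()
R=lambda t:np.array([[np.cos(t),-np.sin(t)],[np.sin(t),np.cos(t)]])
T=np.array(s["tool_pos"])[:2]
print("pack in dock",(R(D[2]).T@(k[:2]-D[:2])*1000).round(1),"yaw",np.degrees(k[2]-D[2]).round(1),"| tcp in pack",(R(k[2]).T@(T-k[:2])*1000).round(1),"tcp in dock",(R(D[2]).T@(T-D[:2])*1000).round(1))
ims=[]
for p,(x,y,w,h) in zip(ps,[(110,60,230,180),(180,110,230,180)]):
    z=2;im=cv2.resize(p["pixels"][:,:,::-1],None,fx=z,fy=z,interpolation=cv2.INTER_CUBIC)
    outline(p,im,DOCK,D,z,(0,255,255));outline(p,im,PACK,k,z,(255,0,255));ims.append(im[y*z:(y+h)*z,x*z:(x+w)*z])
cv2.imwrite("pics/"+n,np.hstack(ims))
E
python3 look.py m1.png 0.506 -0.105 1.52; python3 rel.py 0.531 0.0 0.012 76.2 45
```

```text
time_s: 9.7
tool_pos: [0.5033, -0.1403, 0.012]
ee_rot: [[0.999, -0.037, 0.037], [-0.053, -0.706, 0.706], [-0.0, -0.707, -0.707]]
contact_force: [-0.6, -3.4, -0.9]
finger_gap: 0.995
pack conf 0.73 5419
pack conf 0.81 2969
pack [ 0.5025 -0.1054  1.5382] deg 88.13 cost 446.2
pack in dock [-149.9   -7.5] yaw 12.0 | tcp in pack [-34.1  -1.8] tcp in dock [-182.9  -16.3]
slide [ 0.0205 -0.0992  0.1   ] angular [-0.0014  0.1338  0.133 ] F [-0.3556 -0.4758 -0.0714] t 9.9 pos [ 0.5032 -0.1396  0.0123] heading 87.01026716051659 tilt 45.083221923881425
```

View pics/m1.png

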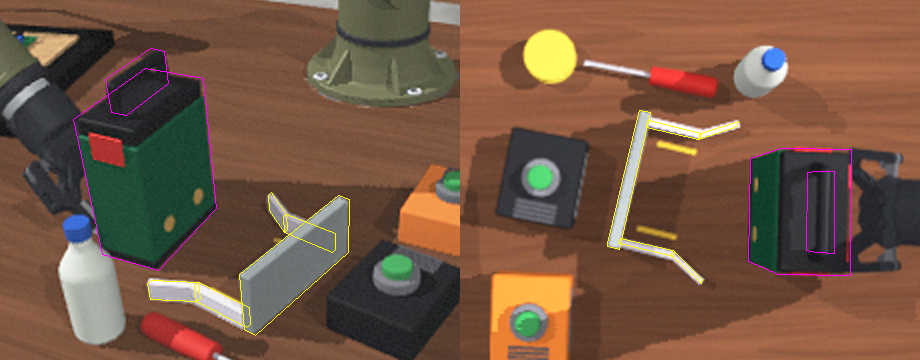

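```bash
python3 -m inch '[{"slide":[0,-0.0035,0.0035],"angular":[0,0.0076,0.0076]},{"slide":[0,-0.0035,0.0035],"angular":[0,0.0076,0.0076]},{"slide":[-0.0001,-0.0035,0.0035],"angular":[0,0.0076,0.0076]},{"slide":[-0.0001,-0.0035,0.0035],"angular":[0,0.0076,0.0076]},{"slide":[-0.0002,-0.0035,0.0035],"angular":[0,0.0076,0.0076]},{"slide":[-0.0002,-0.0035,0.0035],"angular":[0,0.0076,0.0076]},{"slide":[-0.0003,-0.0035,0.0035],"angular":[0,0.0076,0.0076]},{"slide":[-0.0004,-0.0035,0.0035],"angular":[0,0.0076,0.0076]},{"slide":[-0.0004,-0.0035,0.0035],"angular":[0,0.0076,0.0076]},{"slide":[-0.0005,-0.0035,0.0035],"angular":[0,0.0076,0.0076]},{"slide":[-0.0005,-0.0035,0.0035],"angular":[0,0.0076,0.0076]},{"slide":[-0.0006,-0.0035,0.0035],"angular":[0,0.0076,0.0076]}]'
python3 look.py m2.png 0.512 -0.045 1.42; python3 rel.py 0.531 0.0 0.012 76.2 45
```

```text
time_s: 11.4
tool_pos: [0.5069, -0.0823, 0.0121]
ee_rot: [[0.983, -0.129, 0.13], [-0.183, -0.697, 0.694], [0.001, -0.706, -0.708]]
contact_force: [-0.2, -6.1, 3.4]
finger_gap: 0.994
pack conf 0.74 5761
pack conf 0.91 2678
pack [ 0.5115 -0.0465  1.4237] deg 81.57 cost 487.7
pack in dock [-90.5  -2.2] yaw 5.4 | tcp in pack [-35.1  -0.4] tcp in dock [-125.4   -5.9]
slide [ 0.0091 -0.0595  0.0597] angular [0.0003 0.0413 0.0416] F [-1.4616 -2.3339  0.3015] t 11.6 pos [ 0.5068 -0.0813  0.0122] heading 79.55804860007758 tilt 44.98513449433729
```

View pics/m2.png

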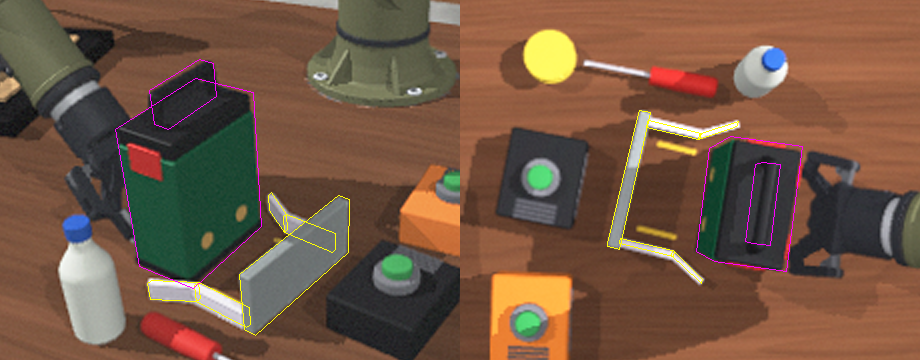

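```bash
python3 -m inch '[{"slide":[-0.0004,-0.0035,0.0035],"angular":[0,0.007,0.007]},{"slide":[-0.0004,-0.0035,0.0035],"angular":[0,0.007,0.007]},{"slide":[-0.0004,-0.0035,0.0035],"angular":[0,0.007,0.007]},{"slide":[-0.0004,-0.0035,0.0035],"angular":[0,0.007,0.007]},{"slide":[-0.0004,-0.0035,0.0035],"angular":[0,0.007,0.007]},{"slide":[-0.0004,-0.0035,0.0035],"angular":[0,0.007,0.007]},{"slide":[0,-0.0035,0.0035],"angular":[0,0,0]},{"slide":[0,-0.0035,0.0035],"angular":[0,0,0]},{"slide":[0,-0.0035,0.0035],"angular":[0,0,0]},{"slide":[0,-0.0035,0.0035],"angular":[0,0,0]},{"slide":[0,-0.0035,0.0035],"angular":[0,0,0]}]'
python3 look.py m3.png 0.522 0.01 1.34; python3 rel.py 0.531 0.0 0.012 76.2 45
```

```text
time_s: 12.98
tool_pos: [0.5165, -0.0285, 0.012]
ee_rot: [[0.971, -0.17, 0.17], [-0.24, -0.688, 0.685], [0.001, -0.706, -0.708]]
contact_force: [-0.9, -6.5, 2.7]
finger_gap: 0.994
pack conf 0.97 5787
pack conf 0.8 2527
pack [0.522  0.0056 1.3582] deg 77.82 cost 771.2
pack in dock [-37.4   0.1] yaw 1.6 | tcp in pack [-33.5  -1.7] tcp in dock [-70.9  -2.5]
slide [ 0.0075 -0.0213  0.0214] angular [ 0.0001 -0.0006 -0.0003] F [ 0.4549 -2.0542  1.4928] t 13.175 pos [ 0.5165 -0.0276  0.0121] heading 76.16354680724615 tilt 44.99179268918233
```

View pics/m3.png

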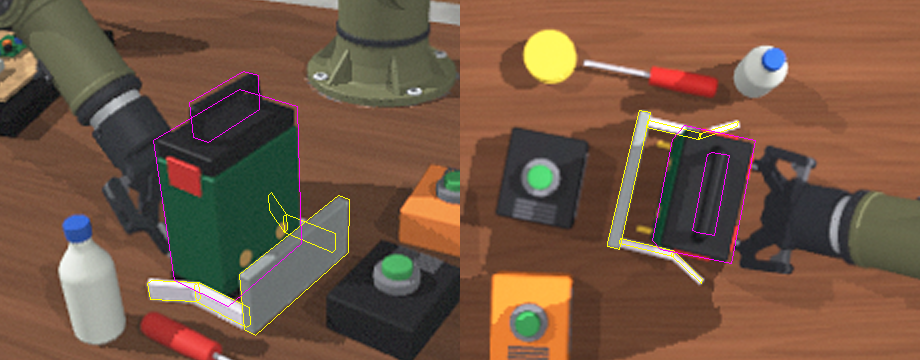

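```bash
python3 -m inch '[{"slide":[0,-0.0035,0.0035],"angular":[0,0,0]},{"slide":[0,-0.0035,0.0035],"angular":[0,0,0]},{"slide":[0,-0.0035,0.0035],"angular":[0,0,0]},{"slide":[0,-0.0035,0.0035],"angular":[0,0,0]},{"slide":[0,-0.0035,0.0035],"angular":[0,0,0]},{"slide":[0,-0.0025,0.0025],"angular":[0,0,0]}]'
python3 -m inch '[{"slide":[0,-0.001,0.001],"angular":[0,0,0]},{"slide":[0,-0.001,0.001],"angular":[0,0,0]}]'
python3 -m inch '[{"slide":[0,-0.001,0.001],"angular":[0,0,0]},{"slide":[0,-0.001,0.001],"angular":[0,0,0]}]'
```

```text
time_s: 13.92
tool_pos: [0.5231, -0.0009, 0.0119]
ee_rot: [[0.971, -0.17, 0.17], [-0.24, -0.687, 0.685], [0.0, -0.706, -0.708]]
contact_force: [-1.9, -6.5, 3.9]
finger_gap: 1.0
time_s: 14.18
tool_pos: [0.5237, 0.0017, 0.0119]
ee_rot: [[0.971, -0.17, 0.17], [-0.24, -0.688, 0.685], [0.0, -0.706, -0.708]]
contact_force: [-1.3, -6.2, 3.4]
finger_gap: 0.996
time_s: 14.42
tool_pos: [0.5244, 0.0044, 0.012]
ee_rot: [[0.971, -0.17, 0.17], [-0.24, -0.687, 0.685], [0.0, -0.706, -0.708]]
contact_force: [-2.0, -6.9, 3.5]
finger_gap: 0.995
```

```bash
python3 -m inch '[{"slide":[0,-0.001,0.001],"angular":[0,0,0]},{"slide":[0,-0.001,0.001],"angular":[0,0,0]}]'|grep -E "pos|force"
python3 -m inch '[{"slide":[0,-0.0007,0.0007],"angular":[0,0,0]}]'|grep -E "pos|force"
python3 -m inch '[{"slide":[0,-0.0007,0.0007],"angular":[0,0,0]}]'|grep -E "pos|force"
```

```text
tool_pos: [0.5251, 0.0071, 0.012]
contact_force: [-1.9, -7.0, 3.5]
tool_pos: [0.5252, 0.0075, 0.0119]
contact_force: [-4.2, -10.4, 7.2]
tool_pos: [0.5253, 0.0075, 0.0118]
contact_force: [-5.8, -14.6, 9.4]
```

```bash
python3 -m inch '[{"slide":[0,-0.0006,0.0006],"angular":[0,0,0]},{"slide":[0,-0.0006,0.0006],"angular":[0,0,0]},{"slide":[0,0,0],"angular":[0,0,0]}]'|grep -E "pos|force"
python3 look.py m4.png 0.531 0.042 1.33
```

```text
tool_pos: [0.5252, 0.0076, 0.0118]
contact_force: [-8.8, -17.6, 12.2]
pack conf 0.7 5039
pack [0.519  0.034  1.3718] deg 78.6 cost 1373.7
pack in dock [-10.5   9.8] yaw 2.4 | tcp in pack [-24.6 -11.4] tcp in dock [-34.6  -2.6]
```

View pics/m4.png

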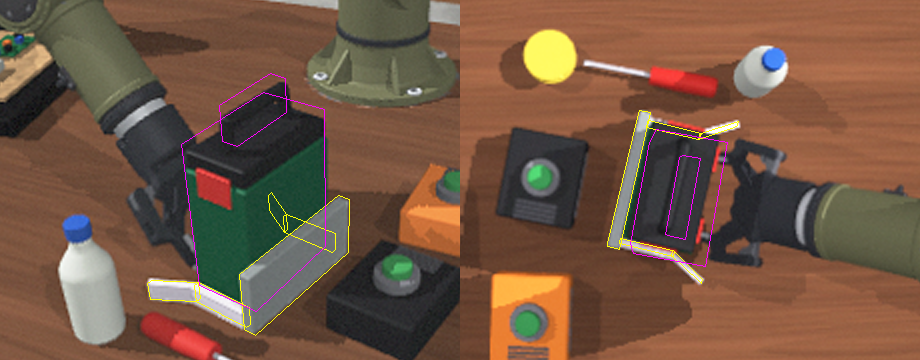

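```bash
python3 -m inch '[{"slide":[0,0.005,-0.005],"angular":[0,0,0]},{"slide":[0,0.01,-0.01],"angular":[0,0,0]},{"slide":[0,0.02,-0.02],"angular":[0,0,0]},{"slide":[0,0.025,-0.025],"angular":[0,0,0]},{"slide":[0,-0.03,-0.03],"angular":[0,0,0]},{"slide":[0,-0.04,-0.04],"angular":[0,0,0]},{"slide":[0,-0.04,-0.04],"angular":[0,0,0]},{"slide":[0,-0.04,-0.04],"angular":[0,0,0]},{"slide":[0,-0.04,-0.04],"angular":[0,0,0]},{"slide":[0,-0.04,-0.04],"angular":[0,0,0]},{"slide":[0,-0.03,-0.03],"angular":[0,0,0]},{"slide":[0,0,0],"angular":[0,0,0]}]' 0
python3 - <<'E'
from fit import *
D=np.array([.531,.0419,1.3296]);ims=[]
for c,(x,y,w,h) in zip(("scene","top"),[(140,70,200,180),(190,120,200,180)]):
    p=viewer.camera(c);z=2;im=cv2.resize(p["pixels"][:,:,::-1],None,fx=z,fy=z,interpolation=cv2.INTER_CUBIC)
    raw=im.copy();outline(p,im,PACK[:1],D,z,(255,0,255));ims.append(np.hstack([f[y*z:(y+h)*z,x*z:(x+w)*z] for f in(raw,im)]))
    for d in viewer.spot_point("charge_top",p): print(c,d["location"],round(d["conf"],2),onz(p,d["location"],.07))
cv2.imwrite("pics/m5.png",cv2.resize(np.vstack(ims),None,fx=.8,fy=.8))
E
python3 rel.py 0.5445 0.189 0.35 76.2 0
```

```text
time_s: 17.0
tool_pos: [0.5057, -0.0708, 0.3824]
ee_rot: [[0.971, -0.165, 0.171], [-0.238, -0.689, 0.685], [0.005, -0.706, -0.708]]
contact_force: [-0.2, -0.1, -1.1]
finger_gap: 0.002
scene [310.6, 190.6] 0.57 [0.54714106 0.19490313 0.07      ]
scene [403.0, 196.7] 0.53 [0.50279296 0.3613009  0.07      ]
scene [337.3, 148.9] 0.48 [0.38286497 0.2061572  0.07      ]
top [223.8, 135.8] 0.68 [0.69333442 0.17866368 0.07      ]
top [218.3, 199.5] 0.57 [0.54219861 0.19244424 0.07      ]
top [148.5, 220.9] 0.53 [0.49318641 0.3590534  0.07      ]
top [214.1, 269.0] 0.47 [0.38008067 0.20358081 0.07      ]
slide [-0.0236 -0.1646  0.2047] angular [-0.7855  0.0027 -0.0014] F [ 0.1203 -0.4911 -0.579 ] t 17.2 pos [ 0.5052 -0.0703  0.3783] heading 76.1877283648682 tilt 45.007845268174464
```

View pics/m5.png

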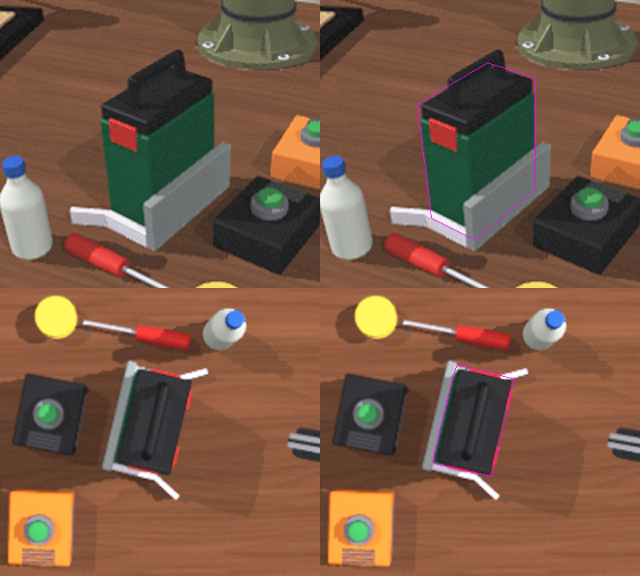

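The wide view shows the pack upright in the bay at about (155,420) in the lower-left crop, with the other things where they were. I'll check numerically that it is square, leaving out the pixels the stop and rails cover.

```bash
python3 - <<'E'
from fit import *
D=np.array([.531,.0419,1.3296]);ps=[viewer.camera(c) for c in("scene","top")];ms=[]
for p in ps:
    dk=cv2.dilate((render(p,DOCK,D)>.1).astype(np.uint8),np.ones((3,3)))>0
    best=[m for m in viewer.cut_out("pack",p)];m=best[0]
    hsv=cv2.cvtColor(p["pixels"],cv2.COLOR_RGB2HSV)
    print(round(m["conf"],2),m["extent"],m["pixels"].sum());ms.append((p,m["pixels"].astype(float),~dk))
for use in (ms,ms[:1],ms[1:]):
    def cost(u): return sum((np.abs(render(p,PACK,[u[0]/100,u[1]/100,u[2]/10])-m)*w).sum() for p,m,w in use)
    u0=np.array([53.1,4.19,13.296])
    r=minimize(cost,u0,method="Nelder-Mead",options=dict(initial_simplex=u0+np.array([[0,0,0],[1,0,0],[0,1,0],[0,0,1]]),maxiter=150,fatol=.3,xatol=.005))
    v=r.x/[100,100,10];t=D[2];R=np.array([[np.cos(t),-np.sin(t)],[np.sin(t),np.cos(t)]])
    print("in dock mm",(R.T@(v[:2]-D[:2])*1000).round(1),"yaw",np.degrees(v[2]-D[2]).round(2),"cost",round(r.fun),round(cost(u0)))
p=ps[1];s=6;im=cv2.resize(p["pixels"][:,:,::-1],None,fx=s,fy=s,interpolation=cv2.INTER_CUBIC);cv2.imwrite("pics/z6.png",im[145*s:245*s,235*s:325*s])
E
```

```text
0.68 [200.1, 100.9, 274.7, 214.0] 5146
0.83 [262.4, 169.1, 308.1, 234.0] 2253
in dock mm [ 1.6 -1.8] yaw 1.41 cost 227 269
in dock mm [ 2.6 -4.4] yaw 2.15 cost 114 187
in dock mm [2.  6.4] yaw -2.34 cost 50 82
```

View pics/z6.png

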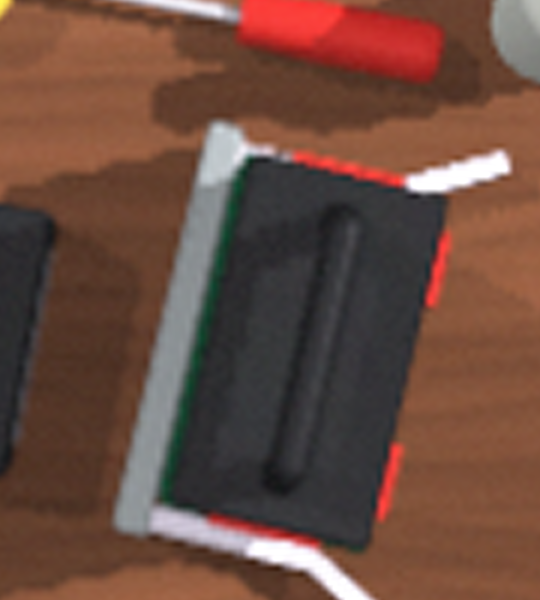

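Stop and lid edges are parallel (slopes about -0.25 and -0.244), with an even green strip between them, so the pack is square and home. Next is the button.

```bash
python3 -m inch '[{"slide":[0,0,0],"angular":[-0.157,0,0]},{"slide":[0,0,0],"angular":[-0.157,0,0]},{"slide":[0,0,0],"angular":[-0.157,0,0]},{"slide":[0,0,0],"angular":[-0.157,0,0]},{"slide":[0,0,0],"angular":[-0.157,0,0]},{"slide":[0,0,0],"angular":[0,0,0]}]' >/dev/null
python3 - <<'E'
from h import *
from scipy.optimize import least_squares
ps=[viewer.camera(c) for c in("scene","top")];uv=[]
for p in ps:
    c=proj(p,[.544,.191,.07]);h=cv2.cvtColor(p["pixels"],cv2.COLOR_RGB2HSV)
    m=((h[...,0]>45)&(h[...,0]<85)&(h[...,1]>110)&(h[...,2]>70)).astype(np.uint8)
    n,l,st,ce=cv2.connectedComponentsWithStats(m)
    i=min(range(1,n),key=lambda i:np.linalg.norm(ce[i]-c)+(100 if st[i,4]<15 else 0));print(c,ce[i],st[i]);uv.append(ce[i])
r=least_squares(lambda X:np.r_[proj(ps[0],X)-uv[0],proj(ps[1],X)-uv[1]],[.544,.19,.07]);print("button",r.x.round(4),r.fun.round(2))
E
python3 rel.py 0.544 0.191 0.35 76.2 0
```

```text
[309.11145019 189.20502809] [308.19354839 193.36129032] [301 188  15  12 155]
[218.90870082 198.72553407] [219.54385965 198.27192982] [214 193  12  12 114]
button [0.5454 0.1903 0.0608] [ 0.06 -0.    0.08 -0.03]
slide [-0.0249 -0.263   0.0296] angular [-0.0015  0.0013  0.0001] F [-0.6598 -0.3561  0.1106] t 18.25 pos [ 0.5055 -0.0704  0.3792] heading 76.2037719818621 tilt 0.11620170442921238
```

```bash
python3 -m inch '[{"slide":[-0.004,-0.0437,0],"angular":[0,0,0]},{"slide":[-0.004,-0.0437,0],"angular":[0,0,0]},{"slide":[-0.004,-0.0437,0],"angular":[0,0,0]},{"slide":[-0.004,-0.0437,0],"angular":[0,0,0]},{"slide":[-0.004,-0.0437,0],"angular":[0,0,0]},{"slide":[-0.004,-0.0437,0],"angular":[0,0,0]},{"slide":[0,0,0.05],"angular":[0,0,0]},{"slide":[0,0,0.05],"angular":[0,0,0]},{"slide":[0,0,0.05],"angular":[0,0,0]},{"slide":[0,0,0.05],"angular":[0,0,0]},{"slide":[0,0,0.05],"angular":[0,0,0]},{"slide":[0,0,0.03],"angular":[0,0,0]}]' 0 
python3 -m inch '[{"slide":[0,0,0],"angular":[0,0,0]}]' >/dev/null
python3 rel.py 0.5454 0.1903 0.08 76.2 0
python3 - <<'E'
from h import *
ims=[]
for c,(x,y,w,h) in zip(("scene","top"),[(240,100,150,140),(160,130,150,140)]):
    p=viewer.camera(c);s=2.6;im=p["pixels"][y:y+h,x:x+w,::-1];ims.append(cv2.resize(im,None,fx=s,fy=s,interpolation=cv2.INTER_CUBIC))
cv2.imwrite("pics/b1.png",np.hstack(ims))
E
```

```text
time_s: 19.75
tool_pos: [0.5446, 0.1864, 0.0971]
ee_rot: [[0.97, -0.244, -0.003], [-0.244, -0.97, -0.001], [-0.003, 0.002, -1.0]]
contact_force: [0.7, 0.2, 1.2]
finger_gap: 0.003
slide [ 0.0004 -0.0038  0.0175] angular [ 0.003   0.0044 -0.005 ] F [-0.5899 -1.3313  0.0298] t 19.875 pos [0.5442 0.1867 0.0975] heading 75.91148146109084 tilt 0.301723218021911
```

View pics/b1.png

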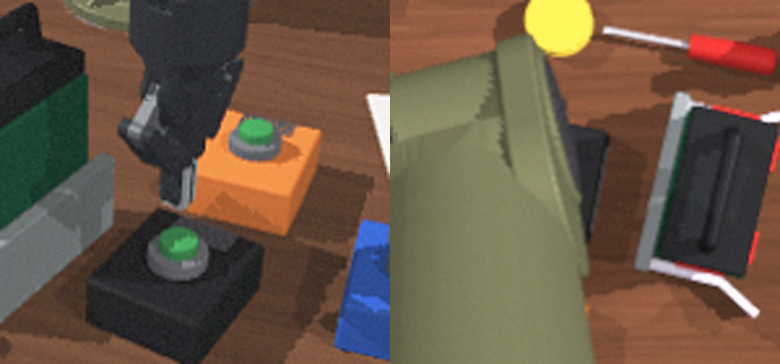

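The fingertip, at about (178,195) in the left crop, is directly above the black pod's button at about (178,240). I'll press it in small steps.

```bash
g(){ grep -E "pos|force"; }
python3 -m inch '[{"slide":[0,-0.004,0.01],"angular":[0,0,0]},{"slide":[0,0,0.01],"angular":[0,0,0]},{"slide":[0,0,0.008],"angular":[0,0,0]},{"slide":[0,0,0],"angular":[0,0,0]}]'|g
python3 -m inch '[{"slide":[0,0,0.003],"angular":[0,0,0]}]'|g
python3 -m inch '[{"slide":[0,0,0.003],"angular":[0,0,0]}]'|g
python3 -m inch '[{"slide":[0,0,0.002],"angular":[0,0,0]}]'|g
python3 -m inch '[{"slide":[0,0,0.002],"angular":[0,0,0]}]'|g
```

```text
tool_pos: [0.5455, 0.1935, 0.071]
contact_force: [0.7, -0.8, -0.1]
tool_pos: [0.5464, 0.1937, 0.0689]
contact_force: [1.0, 0.3, 0.4]
tool_pos: [0.5463, 0.1937, 0.0658]
contact_force: [-0.3, -0.5, 2.9]
tool_pos: [0.5463, 0.1937, 0.0638]
contact_force: [-0.6, -0.1, 3.3]
tool_pos: [0.5463, 0.1937, 0.062]
contact_force: [-0.0, 0.5, 4.5]
```

```bash
g(){ grep -E "pos|force"; }
python3 -m inch '[{"slide":[0,0,0.001],"angular":[0,0,0]},{"slide":[0,0,0],"angular":[0,0,0]}]'|g
python3 -m inch '[{"slide":[0,0,0.001],"angular":[0,0,0]},{"slide":[0,0,0],"angular":[0,0,0]}]'|g
python3 -m inch '[{"slide":[0,0,0.001],"angular":[0,0,0]},{"slide":[0,0,0],"angular":[0,0,0]}]'|g
python3 -m inch '[{"slide":[0,0,0.001],"angular":[0,0,0]},{"slide":[0,0,0],"angular":[0,0,0]}]'|g
```

```text
tool_pos: [0.5463, 0.1937, 0.0611]
contact_force: [-1.4, -0.3, 6.0]
tool_pos: [0.5464, 0.1937, 0.061]
contact_force: [-2.9, -1.0, 14.0]
tool_pos: [0.5464, 0.1937, 0.0608]
contact_force: [-5.1, -1.2, 22.3]
tool_pos: [0.5465, 0.1938, 0.0607]
contact_force: [-7.9, -1.9, 29.4]
```

The hard stop came at z = 0.061 (29 N), about 6 mm below first contact. Now I'll let go and check the scene.

```bash
python3 -m inch '[{"slide":[0,0,-0.01],"angular":[0,0,0]},{"slide":[0,0,-0.03],"angular":[0,0,0]},{"slide":[0,0,-0.05],"angular":[0,0,0]},{"slide":[0,0,-0.05],"angular":[0,0,0]},{"slide":[0,0,-0.05],"angular":[0,0,0]},{"slide":[0,0,-0.05],"angular":[0,0,0]},{"slide":[0,0,0],"angular":[0,0,0]},{"slide":[0,0,0],"angular":[0,0,0]}]'
python3 - <<'E'
from h import *
ims=[]
for c,(x,y,w,h) in zip(("scene","top"),[(120,60,230,230),(180,100,180,180)]):
    p=viewer.camera(c);ims.append(cv2.resize(p["pixels"][y:y+h,x:x+w,::-1],(390,390),interpolation=cv2.INTER_CUBIC))
    for q in("spool","driver","bottle"):
        for d in viewer.spot_point(q,p)[:1]: print(c,q,onz(p,d["location"],0).round(3),round(d["conf"],2))
cv2.imwrite("pics/f1.png",np.hstack(ims))
E
```

```text
time_s: 22.98
tool_pos: [0.5456, 0.1936, 0.2969]
ee_rot: [[0.971, -0.239, -0.001], [-0.239, -0.971, -0.0], [-0.001, 0.001, -1.0]]
contact_force: [0.2, 0.3, -0.9]
finger_gap: 0.002
scene spool [0.694 0.182 0.   ] 0.91
scene driver [0.67  0.049 0.   ] 0.7
scene bottle [ 0.659 -0.085  0.   ] 0.57
top spool [0.703 0.183 0.   ] 0.58
top driver [0.684 0.054 0.   ] 0.89
top bottle [ 0.674 -0.076  0.   ] 0.83
```

View pics/f1.png

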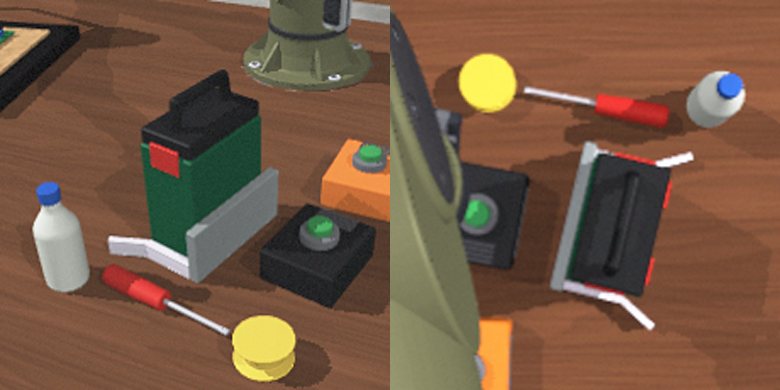

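The pack stands square against the stop, the button is back up, the arm is clear, and the spool, screwdriver and bottle have not moved.

```bash
python3 -c "
from plant import ctrl; print(ctrl.job_done(), ctrl.get_state()['time_s'])"
```

```text
the job is handed in; nothing more can be done
the job is handed in; nothing more can be done
```

The battery pack is home in the charging bay, and I then pressed the green button on the black pod right down and released it. I handed the job in at about 23 s of the 58 s allowed.

- **Pack:** I pushed it with two open fingertips, tilted 45° and about 25–30 mm above the bench. It slid upright, turned about 11° on the way, and met the back stop, where the push rose to about 23 N in all. Afterwards the stop and lid edges looked parallel in the top view.
- **Button:** First contact was at about z = 0.067 m. It reached a hard stop at z = 0.061 m under 29 N, roughly the full 6 mm. It springs back up in the last picture.
- **Other objects:** Single-camera estimates for the spool, screwdriver and bottle changed by up to about 1 cm. That is the detector's usual scatter, and the pictures show nothing displaced.

**Checks that disagreed:**
- Fitting the pack's outline at home was not reliable. One fit during the push was plainly wrong because the stop hid the base. The later fits put the pack 1.6–2.6 mm along the push direction, with yaw from -2.3° to +2.2° and opposite signs from the two cameras. I relied on the rise in contact force and the edge comparison instead.
- Network estimates of the button position varied by about 1 cm, so I used the centre of the green patch in both camera images.

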